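# Clamp the whetstone in its holder

### The job

Clamp the whetstone in its holder for sharpening: hold up the release bar of the sliding jaw, slide the jaw until it pushes the stone firmly against the spring jaw at the other end (a push of about 13 N on the stone, gently: never above 22 N), then let go so that the bar drops fully into the nearest notch and the stone stays squeezed between the two jaws. Do not disturb the other things on the counter.

Things in the scene. Friction and masses are not known exactly. Their poses are not given: they have to be found in the camera images.
- holder: Whetstone holder, fixed to the counter: wooden base 130 (x) x 420 (y) x 12 mm, with a rubber strip (top 14 mm above the counter) that carries the stone, and a steel rail along each side, tops at 27 mm. Origin at the centre of its underside, x across, y lengthwise, z up. Sliding jaw at the +y end, spring jaw at the -y end.
- jaw_zone (a point): Fixed point on the holder, at y = -117 mm, 32 mm up: mid-range of the spring jaw, a steel block with a sprung rubber pad facing +y. It is screwed on up to 28 mm either way from here; where is not measured: feel it through the stone. The pad yields at 3 N, then 0.8 N per mm, and is hard up after 16 mm (16 N). The stone's sliding friction on the strip adds up to about 3 N.
- notch_rail (a point): Fixed point on the holder: top of the +x rail (15 mm wide, at x = 42.5, y = 74 mm). Square notches 5 mm wide with 3 mm lands, one every 8 mm, from y = 123 to y = 24 mm; beyond y = 123 mm a long opening in which the jaw starts parked, bar down.
- stone: Whetstone, a two-layer grey and buff block 50 (x) x 150 (y) x 24 mm, about 0.33 kg (varies), lying loose on the rubber strip lengthwise along the holder, between the jaws; origin at the centre of its underside.
- sliding_jaw: Sliding jaw: aluminium block 106 x 58 mm, top 47 mm above the counter, with a dark steel plate on its front, 56 wide x 34 mm high (15 to 49 mm above the counter), that pushes the stone's +y end. Origin on the holder's centre line in the plate face that meets the stone, at counter height; same axes as the holder.
- carriage (a joint): Slide of the sliding jaw along the holder, in m: 0 = fully open (plate face at holder y = +130 mm), growing towards the spring jaw (holder -y), at most 0.146. Friction about 1.5 N plus a drag of 90 N per m/s. It moves only with the release bar up.
- release_bar (a joint): Height of the release bar in m: 0 = fully down (in a notch or in the parking opening), about 0.006 = resting on a land between two notches, above 0.008 = clear of the notches, 0.014 = upper stop. A spring pulls it down with 4 to 6 N. Let go over a land, the squeezed spring jaw pushes the sliding jaw back until the bar drops into the next notch.
- bar_grip (a point): Centre of the release bar, a steel crossbar 104 long (holder x) x 12 x 12 mm, on two posts (40 mm either side) above the sliding jaw, 35 mm behind the plate's face; centre 76 mm above the counter when down. There is 23 mm of free height under it. It is pinched from above with the fingers in front and behind (closing along the holder's y).
- pepper_jar: Bystander: small jar, 48 mm across, 85 mm tall, near the holder. Origin at the underside.
- mug: Bystander: blue mug, 80 mm across, 88 mm tall. Origin at the underside.
- spatula: Bystander: spatula lying flat near the holder. Origin at the underside.
- can: Bystander: can, 66 mm across, 100 mm tall. Origin at the underside.
- bowl: Bystander: white bowl, 170 mm across, 70 mm tall. Origin at the underside.
- orange: Bystander: orange, 72 mm, lying in the bowl.
- salt_mill: Bystander: wooden salt mill, 125 mm tall, 52 mm across. Origin at the underside.
Things that resemble listed ones, but are neither listed nor needed, are in the scene too. Of the things shaped like the stone, the grey one is meant.

How it is judged:
By the outcome, as a careful person would: the job done as asked, in the order asked, and still so for the second after the job is handed in, with the robot touching nothing.
It also fails if it takes over 54 s, if anything falls off the work surface, if the arm or the gripper's body presses on something with over 40 N, if the wrist force passes 120 N, or if a joint passes its speed limit or range.

### The arm

A 6-joint arm with a two-finger parallel gripper is mounted at the origin on the work surface. World frame = base frame: x ahead of the robot, y to its left, z up, the work surface at z = 0. Lengths are in mm, angles in rad, forces in N, time in s.
With the tool pointing down it reaches from about 350 to 875 mm from the base axis. Payload 4.2 kg.
Tool frame: the origin (TCP) lies at the very end of the fingers, on their centre line; the grasp point (between the pads) lies 19 mm behind it; z points along the fingers, y is the line along which they close (so a half turn about z gives the same grasp; the last joint's range is limited). The gripper opens to 85 mm and grips with 20 to 120 N. Pads are 22 mm wide; open, the fingers measure 114 mm over their backs; the gripper's body (76 mm by 85 mm) begins 54 mm behind the grasp point. The pads swing forward as they close: fully open they stand 13 mm farther back than shut.
Start: joints at [-0.934, 0.385, 0.008, 0, -1.194, -0.259], TCP at [230.561, -580.896, 231.312] pointing down, gripper open.
Joint ranges: [-3.14, 3.14], [-1.21, 2.06], [-1.07, 1.41], [-3.16, 2.05], [-2.99, -0.16], [-3.1, 3.1]. Speed limits (rad/s): [2.79, 2.79, 3.14, 3.14, 3.14, 3.14].

### API

Orientations are given as a unit quaternion [x, y, z, w].
In Python, from bench import arm, optics gives the robot as it stands. The module is installed in compiled form; this text tells all that it offers.
- The arm moves only by the tool step_arm, never from a script. Its argument "motion" is a list of rows, each an object with "dr": the turn, a rotation vector about the tool's x, y, z in units of 8 degrees (1.0 is 8 degrees), a list of three; "slide": the shift along the tool's x, y, z in mm, a list of three; "jaw": the finger opening in mm, from 0 to 85.4. A call has exactly 8 rows; each row is the pose to reach, as a shift and turn from the pose commanded when the call began, along the tool's axes at that moment; what a row does not reach only later rows make up. A row lasts 1/8 s, in which the tool goes at most 62.5 mm and 10.7 degrees, less where a joint would pass 70% of its speed; a pose out of reach is approached as far as the arm can. A call with a gripper value outside its range is refused whole. The fingers move at their own pace and stop on an object; the grip force is fixed at half the most. Time passes only in rows, so rows that repeat a pose let the fingers close, or fill a call up. It gives the time, the measured TCP pose, the force, the opening and the grip force at its end, in the units of the state.
- arm.read_state(): the state, without advancing time (a new reading comes with each control period).
- optics.get_image(name): name is "side" or "top" or "wrist"; returns the picture (420x560x3 uint8, blue, green, red); there is no depth.
- optics.camera_info(name): a dict with "camera_matrix" (3x3 intrinsics, pixels), "k1" (the pictures are not rectified: a ray, as slopes to the right and down, at radius r is drawn at 1 + k1 r^2 times it, then the intrinsics apply), "view" (4x4, takes a point from world to camera coordinates); the wrist camera has in their place "T_tool_cam" (4x4, takes a point from camera to tool coordinates, whose origin is the TCP and whose axes are the flange's). Camera axes: x right, y up, looking along -z (the intrinsics and any distortion apply to the point x, -y, -z); pixel columns grow to the right and rows downward; lengths in mm; the calibration is good to about 2 mm. A picture is of the moment at which its call begins: read the wrist's pose just before it. camera_info takes no time and is no camera call.
- arm.job_done(): hands the job in; it is judged then, once.
The state is a dict: "clock": time; "joints": joint angles; "joint_vel": joint speeds; "joint_efforts": joint torques, N m; "position": TCP position; "ee_rot": TCP orientation; "contact_force": force on the tool from outside, world axes, zero at the start; "wrist_torque": the same for the moment, N m; "gripper_width": finger opening in mm; "grasp_force": force on a finger pad.
Only numpy, scipy, OpenCV 4.12 (cv2) and the standard library are available. Lean on these libraries where they do the work, as an engineer would, in place of code of your own. Each camera call takes 0.05 s, during which the arm holds its last target. There are 200 camera calls.

## Working session

There is one attempt and no reset: what is moved stays moved. The work goes in short steps, Python scripts to look and compute and a tool call to move; the robot and the scene stay as the last step left them, time stands still between calls to the robot, and variables do not carry over. Pictures are saved under pics/ and viewed, at most 10 in all, crops included, and the job is handed in when it is done.

Besides the shell and the picture viewer there is one more tool, called after ">>>" as a command line: name --argument value ..., lists and objects as JSON in quotes. step_arm: Moves the arm, as the interface text tells. Its arguments: {"type":"object","properties":{"motion":{"type":"array","items":{"type":"object","properties":{"dr":{"type":"array","items":{"type":"number"}},"slide":{"type":"array","items":{"type":"number"}},"jaw":{"type":"number"}}}}},"required":["motion"]}

```bash
mkdir -p pics
python3 - <<'E'
from bench import arm, optics
import cv2, numpy as np
s=arm.read_state(); print(s)
for n in ("side","top"):
    im=optics.get_image(n); cv2.imwrite(f"pics/{n}0.png",im); i=optics.camera_info(n); print(n,i)
print(optics.camera_info("wrist"))
E
```

```text
{'clock': 0.0, 'joints': array([-9.34397324e-01,  3.85564856e-01,  6.61482149e-03, -5.16277857e-04,
       -1.19400767e+00, -2.58596706e-01]), 'joint_vel': array([-1.17618789e-05, -7.08110128e-04,  1.82227566e-03,  1.11708454e-03,
       -8.29228477e-04, -9.60325051e-04]), 'joint_efforts': array([ 2.12891227e-04, -3.92284119e+01,  1.88400006e+01,  4.18620363e+00,
       -4.73305423e-03,  9.27970234e-06]), 'position': array([ 230.34832181, -580.36474117,  230.20971173]), 'ee_rot': array([-1.87686044e-01,  9.82228448e-01,  1.07809559e-03, -2.51323126e-04]), 'contact_force': array([-0.08305155,  0.07572782,  0.0524752 ]), 'wrist_torque': array([-0.01433919,  0.06476826, -0.03228277]), 'grasp_force': 0.0, 'gripper_width': 85.29138387890562}
side {'camera_matrix': array([[526.81740595,   0.        , 277.47983311],
       [  0.        , 526.81740595, 215.24899458],
       [  0.        ,   0.        ,   1.        ]]), 'k1': 0.047969711595411274, 'view': array([[-9.32919877e-01, -3.60079859e-01, -1.73175652e-03,
         5.21505392e+02],
       [ 1.71682836e-01, -4.49024994e-01,  8.76870320e
[... 615 characters left out ...]
1356873e-03,  9.89208392e-01,
        -9.03075283e+02],
       [ 0.00000000e+00,  0.00000000e+00,  0.00000000e+00,
         1.00000000e+00]])}
{'camera_matrix': array([[327.30879429,   0.        , 278.28912452],
       [  0.        , 327.30879429, 210.38759106],
       [  0.        ,   0.        ,   1.        ]]), 'k1': -0.049149478189741656, 'T_tool_cam': array([[ 8.53379325e-04,  9.63215249e-01,  2.68729708e-01,
         6.74991427e+01],
       [ 9.99999358e-01, -1.02242874e-03,  4.89116676e-04,
        -5.35130269e-01],
       [ 7.45881619e-04,  2.68729118e-01, -9.63215503e-01,
        -1.41829840e+02],
       [ 0.00000000e+00,  0.00000000e+00,  0.00000000e+00,
         1.00000000e+00]])}
```

View pics/top0.png

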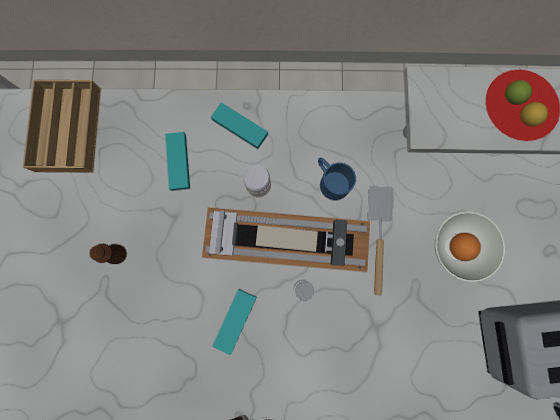

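View pics/side0.png

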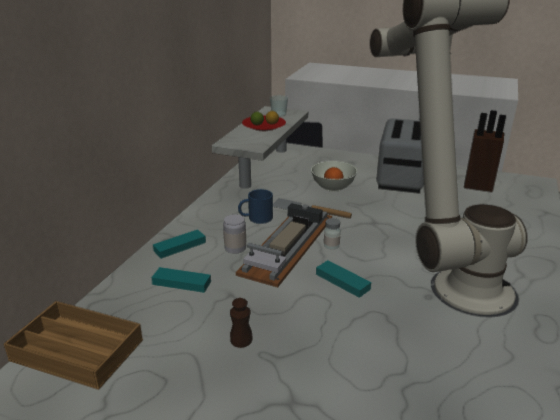

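The top view shows the holder from about (204,208) to (370,270). The notched rail is on its upper (+x) side, and the sliding jaw is at the left (+y) end, around (223,232). The spring jaw is at about (340,243). The small jar at (304,290) and the big jar at (257,180) stand close by. The side view shows the same layout.

```bash
cat > h.py <<'E'
import numpy as np, cv2
from bench import arm, optics
from scipy.spatial.transform import Rotation as R
def rays(name,px,st=None):
    i=optics.camera_info(name); K=i["camera_matrix"]
    p=np.atleast_2d(np.array(px,float)); d=(p-K[:2,2])/K[0,0]
    u=d.copy()
    for _ in range(20): u=d/(1+i["k1"]*(u**2).sum(1,keepdims=True))
    c=np.c_[u[:,0],-u[:,1],-np.ones(len(u))]
    if name=="wrist":
        T=np.eye(4); T[:3,:3]=R.from_quat(st["ee_rot"]).as_matrix(); T[:3,3]=st["position"]; M=T@i["T_tool_cam"]
    else: M=np.linalg.inv(i["view"])
    return M[:3,3],c@M[:3,:3].T
def onz(name,px,z,st=None):
    o,d=rays(name,px,st); return o+d*((z-o[2])/d[:,2])[:,None]
def proj(name,P,st=None):
    i=optics.camera_info(name);P=np.atleast_2d(P)
    if name=="wrist":
        T=np.eye(4); T[:3,:3]=R.from_quat(st["ee_rot"]).as_matrix(); T[:3,3]=st["position"]; V=np.linalg.inv(T@i["T_tool_cam"])
    else: V=i["view"]
    c=P@V[:3,:3].T+V[:3,3]; u=np.c_[c[:,0],-c[:,1]]/-c[:,2:]
    u=u*(1+i["k1"]*(u**2).sum(1,keepdims=True)); return u*i["camera_matrix"][0,0]+i["camera_matrix"][:2,2]
E
python3 - <<'E'
from h import *
im=cv2.imread("pics/top0.png"); h=cv2.cvtColor(im,cv2.COLOR_BGR2HSV)
m=cv2.inRange(h,(5,90,60),(20,255,255)); m[:195]=0; m[285:]=0; m[:,:190]=0; m[:,375:]=0
pts=cv2.findNonZero(m); r=cv2.minAreaRect(pts); b=cv2.boxPoints(r); print(b)
w=onz("top",b,12); print(w, [np.linalg.norm(w[i]-w[i-1]) for i in range(4)], w.mean(0))
for i in range(4): d=w[i]-w[i-1]; print(np.degrees(np.arctan2(d[1],d[0])))
c=im[195:285,195:385]; c=cv2.resize(c,None,fx=4.2,fy=4.2,interpolation=cv2.INTER_CUBIC); cv2.imwrite("pics/tc.png",c)
E
```

```text
[[201.91492 256.99268]
 [206.18884 207.13046]
 [370.66614 221.22855]
 [366.3922  271.09076]]
[[ 486.87671029  175.90404707   12.        ]
 [ 614.77207449  170.04868567   12.        ]
 [ 582.64332852 -253.94629404   12.        ]
 [ 455.99437445 -240.29198003   12.        ]] [np.float64(417.3402109036248), np.float64(128.02933038920654), np.float64(425.21053507906487), np.float64(127.38287898961251)] [535.07162194 -37.07138533  12.        ]
85.75634875137055
-2.6213099616523947
-94.3333773453747
173.84657864956915
```

View pics/tc.png

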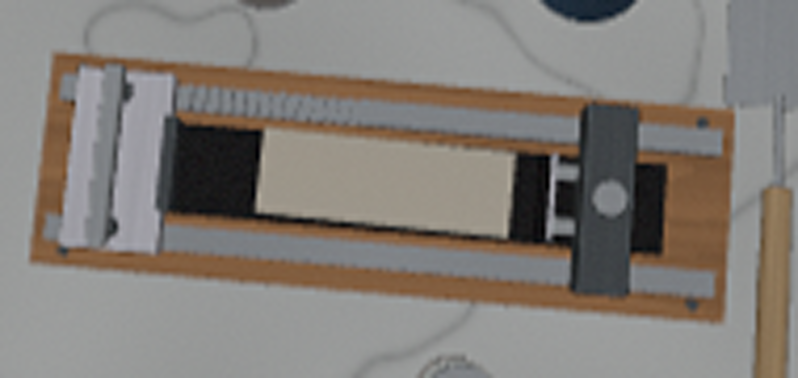

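The crop shows the release bar centred at about crop (107,155), which is image pixel (220,232). The stone runs from crop x 258 to 515, and the spring pad is at about 550. The holder's measured size fits the given 130 x 420, with a yaw of about -4.3°. I expect the bar near (547,128). I'll move above it first.

>>> step_arm --motion '[{"slide": [-20, 20, 0], "dr": [0, 0, 0], "jaw": 85}, {"slide": [-55, 54, 0], "dr": [0, 0, 0], "jaw": 85}, {"slide": [-95, 93, 0], "dr": [0, 0, 0], "jaw": 85}, {"slide": [-135, 132, 0], "dr": [0, 0, 0], "jaw": 85}, {"slide": [-175, 171, 0], "dr": [0, 0, 0], "jaw": 85}, {"slide": [-215, 210, 0], "dr": [0, 0, 0], "jaw": 85}, {"slide": [-255, 249, 0], "dr": [0, 0, 0], "jaw": 85}, {"slide": [-295, 288, 0], "dr": [0, 0, 0], "jaw": 85}]'

```text
clock: 1.1
position: [398.8, -202.6, 231.2]
ee_rot: [-0.188, 0.982, 0.0, -0.0]
contact_force: [0.6, 0.1, 0.7]
gripper_width: 85.2
grasp_force: 0.0
```

>>> step_arm --motion '[{"slide": [-40, 38, 0], "dr": [0, 0, 0.5], "jaw": 85}, {"slide": [-80, 76, 0], "dr": [0, 0, 1], "jaw": 85}, {"slide": [-120, 114, 0], "dr": [0, 0, 1.5], "jaw": 85}, {"slide": [-160, 152, 5], "dr": [0, 0, 2], "jaw": 85}, {"slide": [-200, 190, 10], "dr": [0, 0, 2.5], "jaw": 85}, {"slide": [-235, 225, 15], "dr": [0, 0, 3], "jaw": 85}, {"slide": [-255, 245, 20], "dr": [0, 0, 3.24], "jaw": 85}, {"slide": [-260, 252, 25], "dr": [0, 0, 3.24], "jaw": 85}]'

```text
clock: 2.1
position: [547.3, 127.1, 205.2]
ee_rot: [0.036, 0.999, -0.0, -0.001]
contact_force: [-0.3, -0.4, -0.8]
gripper_width: 85.5
grasp_force: 0.0
```

Run:
```python
from h import *
import json
s=arm.read_state(); im=optics.get_image("wrist"); cv2.imwrite("pics/w1.png",im)
json.dump({k:np.array(s[k]).tolist() for k in("position","ee_rot")},open("s1.json","w"))
print(s["clock"],s["position"],R.from_quat(s["ee_rot"]).as_matrix().round(4),s["contact_force"],s["joints"].round(2))
print(proj("top",[[547,128,82]]))
print(onz("top",[[195+107/4.2,195+155/4.2]],82))
```

```text
2.1 [547.33299711 127.11265143 205.2271281 ] [[-9.973e-01  7.280e-02 -1.400e-03]
 [ 7.280e-02  9.973e-01 -5.000e-04]
 [ 1.300e-03 -6.000e-04 -1.000e+00]] [-0.25854784 -0.44816307 -0.79237506] [ 0.52  0.3  -0.19 -0.   -1.09 -2.16]
[[216.95122324 231.1459287 ]]
[[545.28939228 119.56012656  82.        ]]
```

View pics/w1.png

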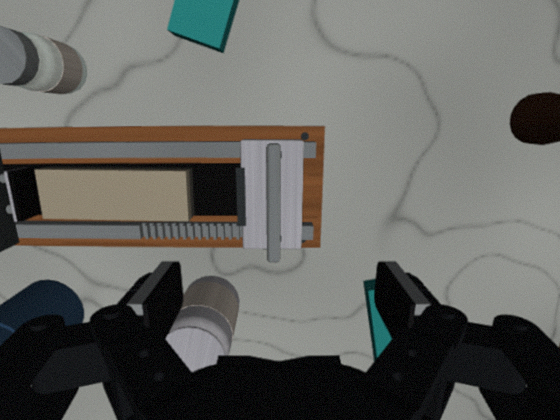

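The wrist view shows the bar upright at column 273, from row 144 to 262. The plate edge is at column 240, and the stone spans columns 37–192. The fingers are well clear.

Run:
```python
from h import *
import json
s={k:np.array(v) for k,v in json.load(open("s1.json")).items()}
im=cv2.imread("pics/w1.png")
g=cv2.GaussianBlur(cv2.cvtColor(im,cv2.COLOR_BGR2GRAY),(3,3),0)
for r in(155,175,203,230): print(r,g[r,258:292].tolist())
p=onz("wrist",[[273.5,144],[273,262],[273.5,203]],82,s);print("bar",p,np.linalg.norm(p[0]-p[1]))
p=onz("wrist",[[325,125],[321,247]],12,s);print("end",p,np.linalg.norm(p[0]-p[1]))
p=onz("wrist",[[37,195],[192,195]],38,s);print("stone",p,np.linalg.norm(p[0]-p[1]))
p=onz("wrist",[[238,200]],49,s);print("plate",p)
d=np.array([547,128,82.])
```

```text
155 [147, 146, 147, 149, 152, 155, 150, 128, 99, 88, 94, 102, 109, 112, 113, 112, 111, 111, 109, 109, 109, 100, 91, 103, 132, 149, 150, 148, 147, 147, 149, 150, 151, 151]
175 [148, 146, 147, 150, 154, 156, 151, 132, 104, 89, 92, 102, 108, 110, 110, 111, 112, 111, 110, 110, 108, 106, 118, 139, 148, 148, 148, 148, 147, 148, 150, 151, 152, 152]
203 [147, 148, 149, 150, 150, 152, 151, 138, 114, 93, 90, 100, 109, 113, 113, 112, 112, 112, 111, 110, 111, 113, 123, 141, 151, 151, 149, 150, 150, 151, 151, 152, 154, 154]
230 [150, 152, 155, 153, 150, 151, 149, 138, 112, 91, 92, 102, 109, 112, 113, 113, 114, 115, 114, 113, 111, 111, 121, 141, 152, 152, 150, 151, 153, 154, 155, 157, 158, 156]
bar [[498.760633   126.343393    82.        ]
 [600.54653539 118.1656229   82.        ]
 [547.16241676 122.67104403  82.        ]] 102.11388665517342
end [[488.62450043 177.4239813   12.        ]
 [618.21966778 168.52255058  12.        ]] 129.90051142237016
stone [[ 532.93800203 -113.36434266   38.        ]
 [ 544.55335677   42.79617371   38.        ]] 156.5919006224382
plate [[550.18814081  88.5427634   49.        ]]
```

>>> step_arm --motion '[{"slide": [-2, -4, 20], "dr": [0, 0, 0], "jaw": 85}, {"slide": [-2, -4.5, 50], "dr": [0, 0, 0], "jaw": 85}, {"slide": [-2, -4.5, 80], "dr": [0, 0, 0], "jaw": 80}, {"slide": [-2, -4.5, 110], "dr": [0, 0, 0], "jaw": 60}, {"slide": [-2, -4.5, 130], "dr": [0, 0, 0], "jaw": 50}, {"slide": [-2, -4.5, 142], "dr": [0, 0, 0], "jaw": 40}, {"slide": [-2, -4.5, 147], "dr": [0, 0, 0], "jaw": 30}, {"slide": [-2, -4.5, 147], "dr": [0, 0, 0], "jaw": 24}]'

```text
clock: 3.15
position: [549.1, 120.9, 59.7]
ee_rot: [0.037, 0.999, 0.0, 0.0]
contact_force: [-0.2, -0.6, 0.5]
gripper_width: 24.0
grasp_force: 0.0
```

Run:
```python
from h import *
s=arm.read_state(); im=optics.get_image("wrist"); cv2.imwrite("pics/w2.png",im)
print(s["clock"],s["position"],s["contact_force"],s["gripper_width"])
```

```text
3.15 [549.07285546 120.94414936  59.66622534] [-0.24476133 -0.5508549   0.513168  ] 24.027122747045745
```

View pics/w2.png

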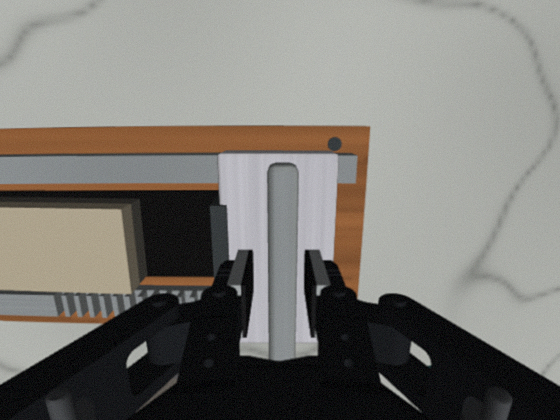

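The bar (columns 268–298) lies between the pads, about 1.5 mm off centre. I'll correct that and close.

>>> step_arm --motion '[{"slide": [0, 1, 1], "dr": [0, 0, 0], "jaw": 24}, {"slide": [0, 1.5, 2], "dr": [0, 0, 0], "jaw": 20}, {"slide": [0, 1.5, 2], "dr": [0, 0, 0], "jaw": 14}, {"slide": [0, 1.5, 2], "dr": [0, 0, 0], "jaw": 8}, {"slide": [0, 1.5, 2], "dr": [0, 0, 0], "jaw": 5}, {"slide": [0, 1.5, 2], "dr": [0, 0, 0], "jaw": 5}, {"slide": [0, 1.5, 2], "dr": [0, 0, 0], "jaw": 5}, {"slide": [0, 1.5, 2], "dr": [0, 0, 0], "jaw": 5}]'

```text
clock: 4.2
position: [549.0, 122.6, 57.5]
ee_rot: [0.037, 0.999, 0.0, 0.0]
contact_force: [-0.9, 0.6, 3.8]
gripper_width: 11.0
grasp_force: 58.8
```

>>> step_arm --motion '[{"slide": [0, 0, -2], "dr": [0, 0, 0], "jaw": 5}, {"slide": [0, 0, -4], "dr": [0, 0, 0], "jaw": 5}, {"slide": [0, 0, -6], "dr": [0, 0, 0], "jaw": 5}, {"slide": [0, 0, -8], "dr": [0, 0, 0], "jaw": 5}, {"slide": [0, 0, -10], "dr": [0, 0, 0], "jaw": 5}, {"slide": [0, 0, -11], "dr": [0, 0, 0], "jaw": 5}, {"slide": [0, 0, -11], "dr": [0, 0, 0], "jaw": 5}, {"slide": [0, 0, -11], "dr": [0, 0, 0], "jaw": 5}]'

```text
clock: 5.2
position: [549.0, 122.6, 68.3]
ee_rot: [0.037, 0.999, 0.0, 0.0]
contact_force: [2.4, 0.9, -6.7]
gripper_width: 10.7
grasp_force: 58.3
```

>>> step_arm --motion '[{"slide": [0, -3, 0], "dr": [0, 0, 0], "jaw": 5}, {"slide": [0, -8, 0], "dr": [0, 0, 0], "jaw": 5}, {"slide": [0, -13, 0], "dr": [0, 0, 0], "jaw": 5}, {"slide": [0, -18, 0], "dr": [0, 0, 0], "jaw": 5}, {"slide": [0, -23, 0], "dr": [0, 0, 0], "jaw": 5}, {"slide": [0, -28, 0], "dr": [0, 0, 0], "jaw": 5}, {"slide": [0, -32, 0], "dr": [0, 0, 0], "jaw": 5}, {"slide": [0, -36, 0], "dr": [0, 0, 0], "jaw": 5}]'

```text
clock: 6.2
position: [546.3, 86.8, 68.3]
ee_rot: [0.037, 0.999, 0.0, 0.0]
contact_force: [1.4, 3.9, -7.5]
gripper_width: 11.0
grasp_force: 58.4
```

>>> step_arm --motion '[{"slide": [0, -2, 0], "dr": [0, 0, 0], "jaw": 5}, {"slide": [0, -4, 0], "dr": [0, 0, 0], "jaw": 5}, {"slide": [0, -6, 0], "dr": [0, 0, 0], "jaw": 5}, {"slide": [0, -8, 0], "dr": [0, 0, 0], "jaw": 5}, {"slide": [0, -10, 0], "dr": [0, 0, 0], "jaw": 5}, {"slide": [0, -12, 0], "dr": [0, 0, 0], "jaw": 5}, {"slide": [0, -14, 0], "dr": [0, 0, 0], "jaw": 5}, {"slide": [0, -16, 0], "dr": [0, 0, 0], "jaw": 5}]'

```text
clock: 7.2
position: [545.1, 70.9, 68.3]
ee_rot: [0.037, 0.999, 0.0, -0.0]
contact_force: [0.9, 4.5, -6.8]
gripper_width: 11.0
grasp_force: 58.4
```

Run:
```python
from h import *
s=arm.read_state(); im=optics.get_image("wrist"); cv2.imwrite("pics/w3.png",im)
print(s["clock"],s["position"],s["contact_force"],s["wrist_torque"])
```

```text
7.2 [545.06524749  70.85965855  68.29254046] [ 0.85647055  4.45603173 -6.75877599] [ 1.19401407 -0.20962512 -0.0122766 ]
```

View pics/w3.png

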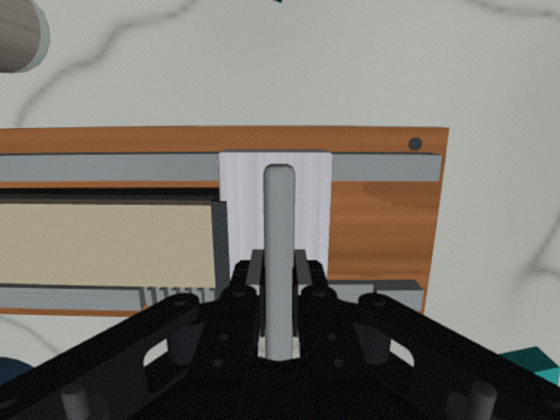

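The plate has reached the stone's end, at about column 214. I'll push on gently.

>>> step_arm --motion '[{"slide": [0, -1.5, 0], "dr": [0, 0, 0], "jaw": 5}, {"slide": [0, -3, 0], "dr": [0, 0, 0], "jaw": 5}, {"slide": [0, -4.5, 0], "dr": [0, 0, 0], "jaw": 5}, {"slide": [0, -6, 0], "dr": [0, 0, 0], "jaw": 5}, {"slide": [0, -7.5, 0], "dr": [0, 0, 0], "jaw": 5}, {"slide": [0, -9, 0], "dr": [0, 0, 0], "jaw": 5}, {"slide": [0, -10, 0], "dr": [0, 0, 0], "jaw": 5}, {"slide": [0, -11, 0], "dr": [0, 0, 0], "jaw": 5}]'

```text
clock: 8.25
position: [544.2, 59.6, 68.3]
ee_rot: [0.037, 0.999, -0.0, -0.0]
contact_force: [0.7, 3.9, -5.3]
gripper_width: 10.8
grasp_force: 58.5
```

>>> step_arm --motion '[{"slide": [0, -1, 0], "dr": [0, 0, 0], "jaw": 5}, {"slide": [0, -2, 0], "dr": [0, 0, 0], "jaw": 5}, {"slide": [0, -3, 0], "dr": [0, 0, 0], "jaw": 5}, {"slide": [0, -4, 0], "dr": [0, 0, 0], "jaw": 5}, {"slide": [0, -5, 0], "dr": [0, 0, 0], "jaw": 5}, {"slide": [0, -6, 0], "dr": [0, 0, 0], "jaw": 5}, {"slide": [0, -7, 0], "dr": [0, 0, 0], "jaw": 5}, {"slide": [0, -8, 0], "dr": [0, 0, 0], "jaw": 5}]'

```text
clock: 9.25
position: [543.8, 53.0, 68.3]
ee_rot: [0.037, 0.999, 0.001, 0.0]
contact_force: [-1.1, 9.5, -7.2]
gripper_width: 10.8
grasp_force: 58.5
```

>>> step_arm --motion '[{"slide": [0, -1, 0], "dr": [0, 0, 0], "jaw": 5}, {"slide": [0, -2, 0], "dr": [0, 0, 0], "jaw": 5}, {"slide": [0, -3, 0], "dr": [0, 0, 0], "jaw": 5}, {"slide": [0, -4, 0], "dr": [0, 0, 0], "jaw": 5}, {"slide": [0, -4.5, 0], "dr": [0, 0, 0], "jaw": 5}, {"slide": [0, -5, 0], "dr": [0, 0, 0], "jaw": 5}, {"slide": [0, -5.5, 0], "dr": [0, 0, 0], "jaw": 5}, {"slide": [0, -6, 0], "dr": [0, 0, 0], "jaw": 5}]'

```text
clock: 10.25
position: [543.4, 48.1, 68.3]
ee_rot: [0.037, 0.999, 0.002, 0.001]
contact_force: [-1.6, 13.4, -6.0]
gripper_width: 10.7
grasp_force: 58.6
```

>>> step_arm --motion '[{"slide": [0, -0.5, 0], "dr": [0, 0, 0], "jaw": 5}, {"slide": [0, -1, 0], "dr": [0, 0, 0], "jaw": 5}, {"slide": [0, -1.4, 0], "dr": [0, 0, 0], "jaw": 5}, {"slide": [0, -1.8, 0], "dr": [0, 0, 0], "jaw": 5}, {"slide": [0, -1.8, 0], "dr": [0, 0, 0], "jaw": 5}, {"slide": [0, -1.8, 0], "dr": [0, 0, 0], "jaw": 5}, {"slide": [0, -1.8, 0], "dr": [0, 0, 0], "jaw": 5}, {"slide": [0, -1.8, 0], "dr": [0, 0, 0], "jaw": 5}]'

```text
clock: 11.25
position: [543.3, 46.6, 68.3]
ee_rot: [0.037, 0.999, 0.002, 0.001]
contact_force: [-1.9, 14.2, -6.5]
gripper_width: 10.9
grasp_force: 58.6
```

The wrist reads about 14.2 N at rest. Taking off about 1.5 N of carriage friction leaves close to 13 N on the stone. I'll ease the bar down and let go.

>>> step_arm --motion '[{"slide": [0, 0, 1.5], "dr": [0, 0, 0], "jaw": 5}, {"slide": [0, 0, 3], "dr": [0, 0, 0], "jaw": 5}, {"slide": [0, 0, 4], "dr": [0, 0, 0], "jaw": 5}, {"slide": [0, 0, 4], "dr": [0, 0, 0], "jaw": 5}, {"slide": [0, 0, 4], "dr": [0, 0, 0], "jaw": 32}, {"slide": [0, 0, 4], "dr": [0, 0, 0], "jaw": 32}, {"slide": [0, 0, 4], "dr": [0, 0, 0], "jaw": 32}, {"slide": [0, 0, 4], "dr": [0, 0, 0], "jaw": 32}]'

```text
clock: 12.25
position: [543.2, 43.5, 64.6]
ee_rot: [0.038, 0.999, -0.0, 0.0]
contact_force: [-0.1, 0.1, 0.2]
gripper_width: 32.0
grasp_force: 0.0
```

Run:
```python
from h import *
s=arm.read_state(); im=optics.get_image("wrist"); cv2.imwrite("pics/w4.png",im); cv2.imwrite("pics/s4.png",optics.get_image("side"))
print(s["clock"],s["position"],s["contact_force"],s["gripper_width"])
```

```text
12.25 [543.24062003  43.51562978  64.62591946] [-0.11947764  0.10120215  0.19907986] 32.010132115634605
```

View pics/w4.png

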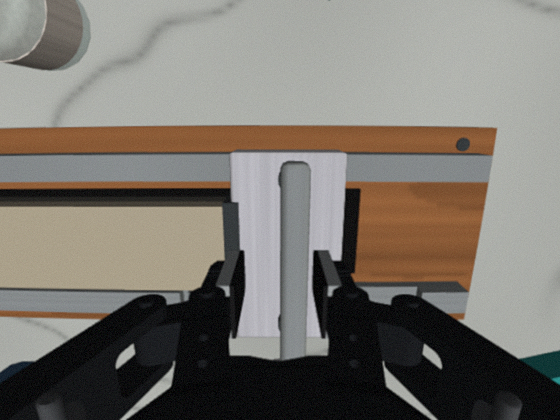

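The fingers are open and touch nothing. The bar has settled about 3.5 mm back, as the notch prediction says, with the stone still against the plate. I'll retreat straight up and check the bar height.

>>> step_arm --motion '[{"slide": [0, 2, -5], "dr": [0, 0, 0], "jaw": 36}, {"slide": [0, 4, -20], "dr": [0, 0, 0], "jaw": 45}, {"slide": [0, 6, -45], "dr": [0, 0, 0], "jaw": 60}, {"slide": [0, 9, -75], "dr": [0, 0, 0], "jaw": 85}, {"slide": [0, 11, -105], "dr": [0, 0, 0], "jaw": 85}, {"slide": [0, 11, -130], "dr": [0, 0, 0], "jaw": 85}, {"slide": [0, 11, -141], "dr": [0, 0, 0], "jaw": 85}, {"slide": [0, 11, -141], "dr": [0, 0, 0], "jaw": 85}]'

```text
clock: 13.35
position: [544.1, 55.2, 206.2]
ee_rot: [0.037, 0.999, 0.0, 0.001]
contact_force: [0.2, -0.9, -0.4]
gripper_width: 84.9
grasp_force: 0.0
```

Run:
```python
from h import *
s=arm.read_state(); im=optics.get_image("wrist"); cv2.imwrite("pics/w5.png",im)
print(s["clock"],s["position"])
a=cv2.imread("pics/w1.png")
for n,i,x in(("w1",a,273),("w5",im,273)):
    g=cv2.GaussianBlur(cv2.cvtColor(i,cv2.COLOR_BGR2GRAY),(3,3),0).astype(int)
    print(n,"row203",g[203,258:292].tolist())
    for c in (271,273,275): print(n,c,g[138:152,c].tolist(),g[254:270,c].tolist())
v=np.hstack([a[120:280,120:340],im[120:280,120:340]]); cv2.imwrite("pics/cmp.png",cv2.resize(v,None,fx=1.8,fy=1.8,interpolation=cv2.INTER_CUBIC))
```

```text
13.35 [544.14013186  55.18169679 206.19679729]
w1 row203 [147, 148, 149, 150, 150, 152, 151, 138, 114, 93, 90, 100, 109, 113, 113, 112, 112, 112, 111, 110, 111, 113, 123, 141, 151, 151, 149, 150, 150, 151, 151, 152, 154, 154]
w1 271 [80, 91, 120, 144, 135, 104, 91, 99, 108, 111, 111, 111, 110, 112] [114, 114, 114, 114, 114, 115, 113, 112, 120, 131, 137, 136, 133, 133, 131, 127]
w1 273 [79, 91, 119, 142, 134, 105, 92, 102, 110, 111, 111, 112, 113, 114] [114, 115, 114, 114, 114, 111, 109, 110, 119, 131, 137, 138, 135, 132, 131, 127]
w1 275 [79, 90, 117, 139, 132, 103, 92, 103, 111, 112, 111, 110, 111, 112] [114, 115, 115, 114, 113, 113, 110, 108, 115, 128, 137, 138, 136, 133, 132, 130]
w5 row203 [152, 151, 151, 154, 156, 153, 141, 115, 91, 90, 101, 108, 111, 112, 115, 115, 115, 114, 114, 113, 111, 120, 141, 154, 155, 152, 151, 152, 154, 156, 157, 158, 158, 156]
w5 271 [148, 137, 107, 98, 108, 114, 115, 117, 118, 116, 115, 116, 116, 116] [117, 116, 116, 113, 111, 118, 130, 136, 137, 139, 138, 138, 139, 139, 139, 139]
w5 273 [146, 136, 108, 99, 109, 115, 116, 115, 114, 115, 115, 115, 116, 116] [118, 117, 115, 111, 108, 113, 124, 131, 132, 132, 135, 137, 138, 138, 139, 139]
w5 275 [146, 134, 107, 98, 106, 112, 113, 112, 113, 113, 113, 112, 111, 112] [118, 118, 115, 110, 106, 109, 118, 123, 124, 126, 129, 130, 131, 134, 136, 138]
```

View pics/cmp.png

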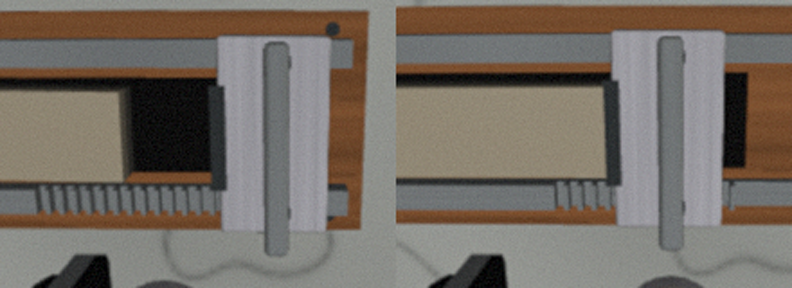

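In the side-by-side, the stone's end now meets the plate. The bar-to-block length ratio is the same as when parked (213:195 against 214:194). Resting on a land would make the bar about 2% longer, so the bar is fully down in a notch, and the gripper is clear.

```bash
python3 -c "
from bench import arm
print(arm.job_done())"
```

```text
the job is handed in; nothing more can be done
None
```

The stone is clamped and the job handed in at about 13.4 s: I pushed it to about 13 N by the wrist force, then let go; the jaw slid back about 3.5 mm and the bar looks fully down in a notch, with the arm clear (squeeze after release not measured).

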